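Raise the twist-lock vanity mirror and lock it up

TASK

The small oval mirror is at its lowest. By the flat finial on its top, turn it anticlockwise (seen from above) to unlock it, draw it up until you feel where the hidden upper catch lets it turn back, then turn it clockwise fully home so that it stays locked up, and let go. Feel for the catch gently and never force it; leave everything else on the shelf alone.

Things in the scene. Friction and masses are not known exactly. Their poses are not given: they have to be found in the camera images.
- stand: Mirror stand, fixed to the shelf: dark round base 110 mm across, 12 mm thick; upright aluminium sleeve 44 mm in diameter (collar 47 mm) up to 120 mm. Origin under the centre of the base, z up the sleeve, -x the front. A hidden pin on the mirror's stem, 16 mm from the axis, runs in a track in the sleeve; 25 N on it (0.4 N m of twist, or 25 N of push or pull) damages it.
- mirror: What slides and turns in the sleeve, 0.19 to 0.35 kg: steel stem, oval mirror 88 mm wide, 108 mm tall, 12 mm thick, 35 mm in front of the axis (to its own -x), centre 132 mm above the origin, and the finial on top. Origin on the axis, at the shelf surface when fully lowered; axes as the stand's when twist is 0.
- finial (a point): Centre of the finial, on the axis, 222 mm above the mirror's origin: flat upright steel plate 12 mm thick (along the mirror's x), 34 mm wide (along y), 36 mm tall, on a 12 mm neck with a rubber bush that yields 0.5 rad per N m of twist. Grip it from above across the 12 mm. The mirror's top edge is 36 mm below this point, at the -x side.
- height (a joint): How far the mirror is drawn up, m: 0 lowered, 0.062 end of travel; 3 mm play while locked low. Friction 1 N: unlocked, it slides down if let go. The upper catch is a pocket in the track: only from its floor to 3 mm above can the mirror be turned back to twist 0. The floor is anywhere at 0.032 to 0.056, unseen, different each time: find it by feel. Locked and let go, it rests on the floor.
- twist (a joint): Turn of the mirror in the stand, rad, anticlockwise from above: 0 locked end, 1.1 unlocked end, firm stops; turns easily (0.03 N m). It slides freely only with twist over 0.8 (best 0.9 to 1.05). Between the lower and upper catch, and above the upper, a smooth wall stops it turning below 0.8: pressed lightly clockwise it meets resistance there, but at the pocket it turns on to 0.
- organizer: Clear acrylic lipstick organizer, fixed, 75 x 165 x 45 mm, four slots; not to be touched. Origin under its centre.
- lipstick0: Closed black lipstick tube, 20 mm in diameter, 74 mm tall, standing in the organizer. Origin under its centre. Leave alone.
- lipstick1: A second tube of the same kind in another slot. Leave alone.
- comb: Black comb lying flat, 150 x 35 x 5 mm. Leave alone.
- cone: White ceramic ring cone, 54 mm foot, 64 mm tall, near the stand. Leave alone.
- cup: Steel hairpin cup, 54 mm in diameter, 62 mm tall, near the stand. Leave alone.
- scent: Small amber glass jar with a black cap, 44 mm in diameter, 75 mm tall, near the stand. Leave alone.

How it is judged:
By the outcome, as a careful person would: the job done as asked, in the order asked, and still so for the second after the job is handed in, with the robot touching nothing.
It also fails if it takes over 67 s, if anything falls off the work surface, if the arm or the gripper's body presses on something with over 40 N, if the wrist force passes 120 N, or if a joint passes its speed limit or range.

ROBOT

A 6-joint arm with a two-finger parallel gripper is mounted at the origin on the work surface. World frame = base frame: x ahead of the robot, y to its left, z up, the work surface at z = 0. Lengths are in m, angles in degrees, forces in N, time in s.
With the tool pointing down it reaches from about 0.4 to 0.825 m from the base axis. Payload 7 kg.
Tool frame: the origin (TCP) lies between the finger pads; the fingertips stand 14 mm ahead of it and the grasp point (between the pads) lies 5 mm behind it; z points along the fingers, y is the line along which they close (so a half turn about z gives the same grasp; the last joint's range is limited). The gripper opens to 88 mm and grips with 3 to 60 N. Pads are 19 mm wide; open, the fingers measure 130 mm over their backs; the gripper's body (78 mm by 193 mm) begins 47 mm behind the grasp point.
Start: joints at [81.652, 20.546, 0.682, 0, -70.136, -16.507], TCP at [0.284, 0.612, 0.241] pointing down, gripper open.
Joint ranges: [-176.03, 176.03], [-82.01, 121.73], [-58.28, 71.71], [-173.87, 95.51], [-174.79, -0.11], [-173.66, 173.66]. Speed limits (degrees/s): [136.94, 136.94, 172.46, 180, 180, 180].

INTERFACE

Orientations are given as [roll, pitch, yaw] about the fixed x, y, z axes, in that order (R = Rz(yaw) Ry(pitch) Rx(roll)).
In Python, from plant import status, cams, job gives the robot as it stands. The module is installed in compiled form; this text tells all that it offers.
- The arm moves only by the tool step_arm, never from a script. Its arguments are lists of equal length, an entry for each row: "xyz": the shift along the tool's x, y, z each as a share of 20 cm, from -1 to 1, a list of three; "yaw": the turn about the tool's z as a share of 360 degrees, from -1 to 1; "claw": the closure, from -1 (fully open) to 1 (shut). A call has 1 to 20 rows; each row is the pose to reach, as a shift and turn from the pose commanded when the call began, along the tool's axes at that moment, turning the shorter way round; what a row does not reach only later rows make up. A row lasts 1/12 s, in which the tool goes at most 41.7 mm and 7.16 degrees, less where a joint would pass 70% of its speed; a pose out of reach is approached as far as the arm can. A call with a number of a shift or a turn outside -1 to 1 is refused whole. A call with a gripper value outside its range is refused whole. The fingers move at their own pace and stop on an object; "grip_force" is the grip in N (left out, the last holds). Time passes only in rows, so rows that repeat a pose let the fingers close. It gives the time, the measured TCP pose, the force, the opening and the grip force at its end, in the units of the state.
- status.get_state(): the state, without advancing time (a new reading comes with each control period).
- cams.capture(name): name is "side" or "top" or "wrist"; returns (picture, depth): 400x640x3 uint8, blue, green, red; 400x640 float32, m along the optical axis (not along the pixel's ray), 0 where there is no reading.
- cams.calibration(name): a dict with "mtx" (3x3 intrinsics, pixels), "D" ([k1, k2, p1, p2, k3] as OpenCV has them; the pictures are not rectified), "camera_from_world" (4x4, takes a point from world to camera coordinates); the wrist camera has in their place "T_tool_cam" (4x4, takes a point from camera to tool coordinates, whose origin is the TCP and whose axes are the flange's). Camera axes: x right, y down, z forward; pixel columns grow to the right and rows downward; lengths in m; the calibration is good to about 2 mm. A picture is of the moment at which its call begins: read the wrist's pose just before it. calibration takes no time and is no camera call.
- job.close_job(): hands the job in; it is judged then, once.
The state is a dict: "time_s": time; "joints": joint angles; "qd": joint speeds; "joint_torque": joint torques, N m; "tcp_pos": TCP position; "eef_rot": TCP orientation; "contact_force": force on the tool from outside, world axes, zero at the start; "moment": the same for the moment, N m; "gripper_width": finger opening in m; "gripper_force": force on a finger pad.
Only numpy, scipy, OpenCV 4.12 (cv2) and the standard library are available. Lean on these libraries where they do the work, as an engineer would, in place of code of your own. Each camera call takes 0.05 s, during which the arm holds its last target. There are 200 camera calls.

## Working session

There is one attempt and no reset: what is moved stays moved. The work goes in short steps, Python scripts to look and compute and a tool call to move; the robot and the scene stay as the last step left them, time stands still between calls to the robot, and variables do not carry over. Pictures are saved under pics/ and viewed, at most 10 in all, crops included, and the job is handed in when it is done.

Besides the shell and the picture viewer there is one more tool, called after "Emit:" as a command line: name --pt "numbers of a row" for each row, then --argument value for the rest. step_arm: Moves the arm, as the interface text tells. Shift numbers are shares of 20 cm and turn numbers shares of 360 degrees, none past 1 either way. Its arguments: {"type":"object","properties":{"xyz":{"type":"array"},"yaw":{"type":"array"},"claw":{"type":"array"},"grip_force":{"type":"number"}},"required":["xyz","yaw","claw"]}

```bash
mkdir -p pics; cat > h.py <<'E'
import numpy as np, cv2
from plant import status, cams, job
def snap(n,tag):
    im,d=cams.capture(n); cv2.imwrite(f'pics/{tag}.png',im); np.save(f'pics/{tag}.npy',d); return im,d
E
python3 - <<'E'
from h import *
s=status.get_state(); print(s)
for n in ('side','top'):
    snap(n,n+'0'); c=cams.calibration(n); print(n,c['mtx'],c['D'],c['camera_from_world'])
print(cams.calibration('wrist'))
E
```

```text
{'time_s': 0.0, 'joints': array([ 8.16522227e+01,  2.05921942e+01,  6.33802444e-01, -2.03276563e-02,
       -7.01368528e+01, -1.65072904e+01]), 'qd': array([-0.13627198, -0.14156523, -0.01015278,  0.0607098 ,  0.07319167,
        0.02239128]), 'joint_torque': array([-3.95219777e-04, -5.82717597e+01,  2.93045783e+01,  6.99737549e+00,
        6.94096714e-03, -1.48094314e-04]), 'tcp_pos': array([0.28353925, 0.61203929, 0.23961368]), 'eef_rot': array([ 1.79903251e+02, -8.74358975e-03, -2.48619830e+01]), 'contact_force': array([-0.47951975, -1.19226962,  0.0221519 ]), 'moment': array([-0.0489642 ,  0.00468135,  0.00602498]), 'gripper_force': 0.0, 'gripper_width': 0.08770072749479538}
side [[366.60014894   0.         322.93511003]
 [  0.         366.60014894 196.20807983]
 [  0.           0.           1.        ]] [-0.02485226  0.          0.          0.          0.        ] [[-0.94236753 -0.33410589  0.01779577  0.50154218]
 [-0.25763305  0.69067987 -0.67571186  0.15884108]
 [ 0.21346813 -0.6413537  -0.73695101  0.85425056]
 [ 0.          0.          0.          1.        ]]
top [[473.597
[... 346 characters left out ...]
4 -9.84714998e-01  1.09852564e+00]
 [ 0.00000000e+00  0.00000000e+00  0.00000000e+00  1.00000000e+00]]
{'mtx': array([[277.88256959,   0.        , 323.70666755],
       [  0.        , 277.88256959, 201.38816956],
       [  0.        ,   0.        ,   1.        ]]), 'D': array([-0.02687278,  0.        ,  0.        ,  0.        ,  0.        ]), 'T_tool_cam': array([[-7.13747480e-04, -9.52655159e-01, -3.04052034e-01,
         8.25577991e-02],
       [ 9.99999727e-01, -6.21718368e-04, -3.99484500e-04,
         1.09543799e-03],
       [ 1.91536235e-04, -3.04052236e-01,  9.52655342e-01,
        -1.44164572e-01],
       [ 0.00000000e+00,  0.00000000e+00,  0.00000000e+00,
         1.00000000e+00]])}
```

View pics/top0.png

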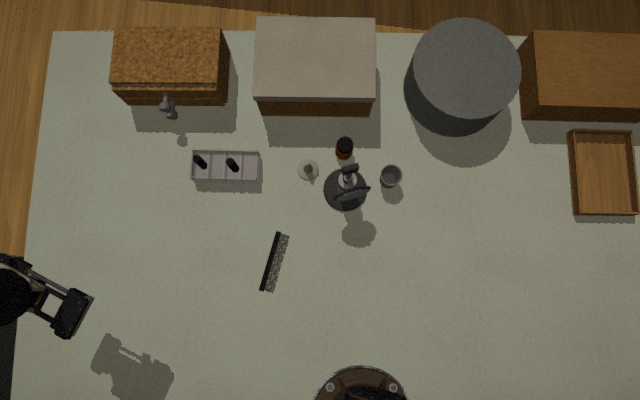

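View pics/side0.png

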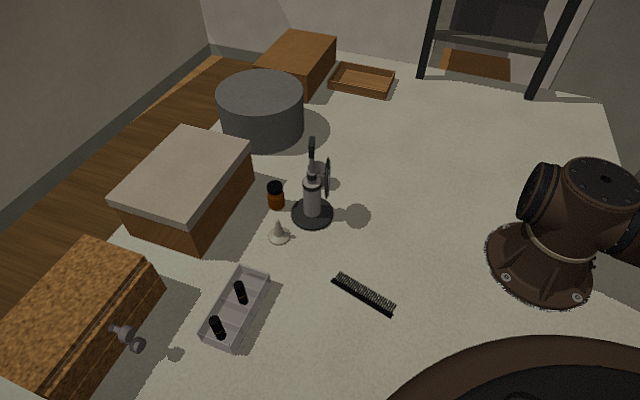

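The top view has the stand base near (345,189), the finial near (348,170), and the cup, cone and scent jar around it. The side view has the finial near (312,147). Next I'll enlarge both and measure.

```bash
cat >> h.py <<'E'
def ray(n,uv):
    c=cams.calibration(n); T=c['camera_from_world']; R=T[:3,:3]; o=-R.T@T[:3,3]
    p=cv2.undistortPoints(np.array([[uv]],float),c['mtx'],c['D'])[0,0]
    return o,R.T@np.array([p[0],p[1],1.])
def onz(n,uv,z):
    o,d=ray(n,uv); return o+d*(z-o[2])/d[2]
def tri(a,b):
    (o,d),(p,e)=ray(*a),ray(*b); d/=np.linalg.norm(d);e/=np.linalg.norm(e)
    t=np.linalg.lstsq(np.c_[d,-e],p-o,rcond=None)[0]
    A,B=o+d*t[0],p+e*t[1]; return (A+B)/2,np.linalg.norm(A-B)
def proj(n,P):
    c=cams.calibration(n);T=c['camera_from_world'];r=cv2.Rodrigues(T[:3,:3])[0]
    return cv2.projectPoints(np.array(P,float).reshape(-1,1,3),r,T[:3,3],c['mtx'],c['D'])[0][:,0]
E
python3 - <<'E'
from h import *
a=cv2.imread('pics/top0.png')[140:225,300:415]; b=cv2.imread('pics/side0.png')[125:245,255:370]
a=cv2.resize(a,None,fx=5,fy=5,interpolation=cv2.INTER_CUBIC)
b=cv2.resize(b,(int(115*4.5),540),interpolation=cv2.INTER_CUBIC)
cv2.imwrite('pics/ca.png',a);cv2.imwrite('pics/cb.png',b)
print(onz('top',(345,189),.012), tri(('top',(348,169)),('side',(312,147))))
E
```

```text
[0.54671528 0.04169876 0.012     ] (array([0.54539079, 0.04568611, 0.22779586]), np.float64(0.0011335549848432579))
```

View pics/ca.png

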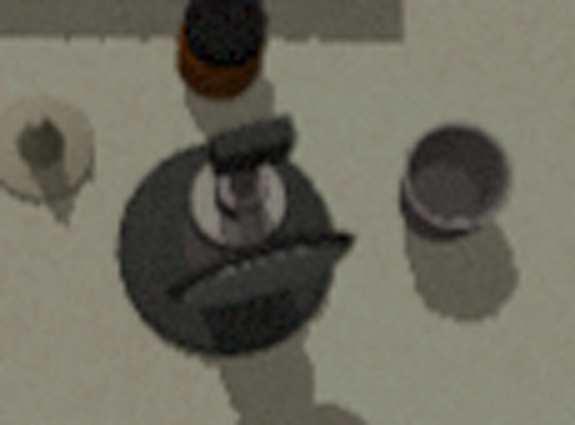

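View pics/cb.png

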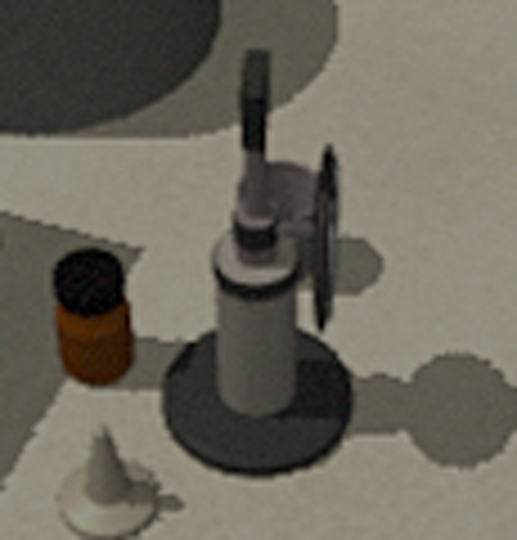

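Emit:
step_arm --pt "0.8 0.68 -0.55" --pt "0.8 0.68 -0.55" --pt "0.8 0.68 -0.55" --pt "0.8 0.68 -0.55" --pt "0.8 0.68 -0.55" --pt "0.8 0.68 -0.55" --pt "0.8 0.68 -0.55" --yaw '[0,0,0,0,0,0,0]' --claw '[-1,-1,-1,-1,-1,-1,-1]'

```text
time_s: 0.68
tcp_pos: [0.3738, 0.4188, 0.3548]
eef_rot: [-179.7, -0.1, -25.0]
contact_force: [-0.0, 0.7, 1.2]
gripper_width: 0.0877
gripper_force: 0.0
```

Emit:
step_arm --pt "0.8 0.68 0" --pt "0.8 0.68 0" --pt "0.8 0.68 0" --pt "0.8 0.68 0" --pt "0.8 0.68 0" --pt "0.8 0.68 0" --yaw '[0,0,0,0,0,0]' --claw '[-1,-1,-1,-1,-1,-1]'

```text
time_s: 1.18
tcp_pos: [0.4611, 0.2262, 0.3506]
eef_rot: [179.9, -0.0, -25.1]
contact_force: [-0.9, 1.0, -0.1]
gripper_width: 0.0875
gripper_force: 0.0
```

Emit:
step_arm --pt "0.78 0.68 0" --pt "0.78 0.68 0" --pt "0.78 0.68 0" --pt "0.78 0.68 0" --pt "0.78 0.68 0" --pt "0.78 0.68 0" --pt "0.78 0.68 0" --pt "0.78 0.68 0" --pt "0.78 0.68 0" --pt "0.78 0.68 0" --yaw '[0.137,0.137,0.137,0.137,0.137,0.137,0.137,0.137,0.137,0.137]' --claw '[-1,-1,-1,-1,-1,-1,-1,-1,-1,-1]'

```text
time_s: 2.02
tcp_pos: [0.544, 0.0426, 0.3503]
eef_rot: [180.0, 0.0, -73.9]
contact_force: [0.1, -0.0, 0.1]
gripper_width: 0.0874
gripper_force: 0.0
```

```bash
python3 - <<'E'
from h import *
from scipy.spatial.transform import Rotation as Ro
s=status.get_state(); print(s['moment'],s['contact_force'],s['tcp_pos'])
im,d=snap('wrist','w1'); c=cams.calibration('wrist')
v,u=np.mgrid[0:400,0:640]; ok=d>0
p=cv2.undistortPoints(np.c_[u[ok],v[ok]].astype(float)[:,None],c['mtx'],c['D'])[:,0]
P=np.c_[p,np.ones(len(p))]*d[ok][:,None]
T=c['T_tool_cam']; Q=P@T[:3,:3].T+T[:3,3]
W=Q@Ro.from_euler('xyz',s['eef_rot'],degrees=True).as_matrix().T+s['tcp_pos']
m=(np.hypot(W[:,0]-.546,W[:,1]-.043)<.05)&(W[:,2]>.195)&(W[:,2]<.26)
B=W[m]; zt=np.percentile(B[:,2],98); t=B[:,2]>zt-.004
print(m.sum(),t.sum(),zt); X=B[t][:,:2]
r=cv2.minAreaRect((X*1000).astype(np.float32)); print('top face',r, X.mean(0))
cv2.imwrite('pics/w1c.png',im)
E
```

```text
[ 0.10588999 -0.06281279 -0.00328438] [ 0.12786883 -0.01835455  0.07327527] [0.54399774 0.04264183 0.35033863]
495 412 0.24127525078085785
top face ((547.5888061523438, 40.11476135253906), (11.560174942016602, 33.477638244628906), 16.168689727783203) [0.54749634 0.03933867]
```

View pics/w1.png

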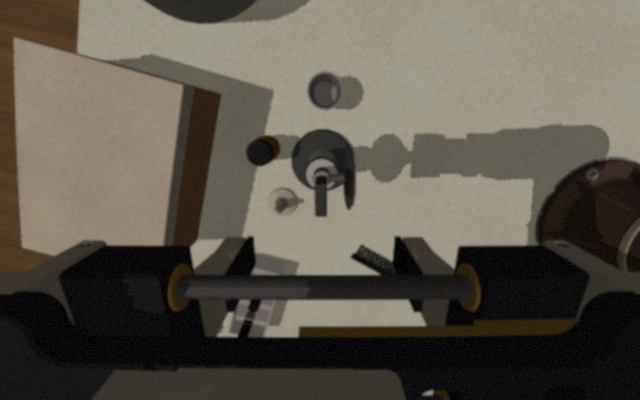

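The wrist view has the finial's top face at (321,195). In the world it is centred at (0.5475, 0.0398) with top z 0.241, size 11.6 × 33.5 mm and yaw 16.2°, which matches the sizes given. I'll descend over it.

Emit:
step_arm --pt "0.018 -0.013 0.2" --pt "0.018 -0.013 0.35" --pt "0.018 -0.013 0.45" --pt "0.018 -0.013 0.55" --pt "0.018 -0.013 0.62" --pt "0.018 -0.013 0.65" --pt "0.018 -0.013 0.655" --pt "0.018 -0.013 0.655" --yaw '[0,0,0,0,0,0,0,0]' --claw '[-0.2,-0.2,-0.2,-0.2,-0.2,-0.2,-0.2,-0.2]'

```text
time_s: 2.73
tcp_pos: [0.5478, 0.0398, 0.22]
eef_rot: [-180.0, -0.0, -74.1]
contact_force: [0.7, 0.3, 0.5]
gripper_width: 0.0531
gripper_force: 0.0
```

```bash
python3 - <<'E'
from h import *
s=status.get_state(); print(s['moment'],s['contact_force'],s['tcp_pos'],s['eef_rot'])
im,d=snap('wrist','w2')
E
```

```text
[ 0.07087875 -0.04801563 -0.00042211] [0.69283919 0.29847223 0.51664577] [0.5478403  0.0398255  0.21999247] [-1.79984540e+02 -1.30273728e-02 -7.40760952e+01]
```

View pics/w2.png

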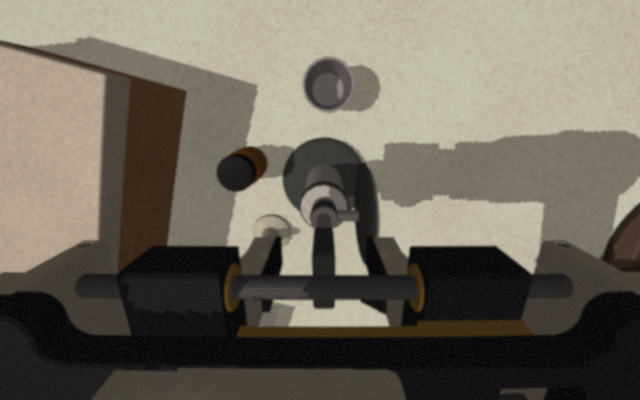

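The finial, at column 323, is centred between the pads and the mirror is clear of the fingers. I'll close gently.

Emit:
step_arm --pt "0 0 0" --pt "0 0 0" --pt "0 0 0" --pt "0 0 0" --pt "0 0 0" --pt "0 0 0" --pt "0 0 0" --pt "0 0 0" --yaw '[0,0,0,0,0,0,0,0]' --claw '[0.8,0.8,0.8,0.8,0.8,0.8,0.8,0.8]' --grip_force 15

```text
time_s: 3.45
tcp_pos: [0.5481, 0.0395, 0.2197]
eef_rot: [-179.9, -0.0, -74.2]
contact_force: [2.8, 0.2, -2.2]
gripper_width: 0.0121
gripper_force: 15.0
```

```bash
cat > st.py <<'E'
from h import *
s=status.get_state(); print(s['time_s'],s['moment'].round(3),s['contact_force'].round(2),s['tcp_pos'].round(4),s['eef_rot'].round(2),s['gripper_width'],s['gripper_force'])
E
python3 st.py
```

```text
3.45 [-0.033 -0.816  0.02 ] [ 2.8   0.21 -2.19] [0.5481 0.0395 0.2197] [-1.7995e+02 -1.0000e-02 -7.4170e+01] 0.012082253184229006 14.999397844076157
```

Emit:
step_arm --pt "0 0 0" --pt "0 0 0" --pt "0 0 0" --pt "0 0 0" --pt "0 0 0" --pt "0 0 0" --yaw '[-0.012,-0.024,-0.036,-0.048,-0.06,-0.06]' --claw '[0.8,0.8,0.8,0.8,0.8,0.8]'

```text
time_s: 3.95
tcp_pos: [0.5486, 0.0397, 0.2197]
eef_rot: [-179.9, -0.0, -52.4]
contact_force: [5.6, 0.7, -3.6]
gripper_width: 0.0121
gripper_force: 15.0
```

```bash
python3 st.py
```

```text
3.95 [ 0.158 -1.887 -0.065] [ 5.61  0.73 -3.6 ] [0.5486 0.0397 0.2197] [-1.799e+02 -4.000e-02 -5.237e+01] 0.01206720609091684 14.998110830783844
```

Emit:
step_arm --pt "0.0025 -0.003 0" --pt "0.0025 -0.003 0" --pt "0.0025 -0.003 0" --pt "0.0025 -0.003 0" --pt "0.0025 -0.003 0" --pt "0.0025 -0.003 0" --pt "0.0025 -0.003 0" --pt "0.0025 -0.003 0" --pt "0.0025 -0.003 0" --pt "0.0025 -0.003 0" --yaw '[-0.012,-0.024,-0.036,-0.048,-0.06,-0.072,-0.084,-0.096,-0.096,-0.096]' --claw '[0.8,0.8,0.8,0.8,0.8,0.8,0.8,0.8,0.8,0.8]'

```text
time_s: 4.78
tcp_pos: [0.5493, 0.0405, 0.2197]
eef_rot: [-179.9, -0.1, -18.1]
contact_force: [3.7, 4.1, -2.0]
gripper_width: 0.0121
gripper_force: 15.0
```

```bash
python3 st.py
```

```text
4.7833 [ 1.525 -1.322  0.01 ] [ 3.7   4.1  -1.99] [0.5493 0.0405 0.2197] [-1.7988e+02 -7.0000e-02 -1.8120e+01] 0.012100981318463986 14.999269545078278
```

Emit:
step_arm --pt "0.002 -0.004 0" --pt "0.002 -0.004 -0.008" --pt "0.002 -0.004 -0.016" --pt "0.002 -0.004 -0.024" --pt "0.002 -0.004 -0.03" --pt "0.002 -0.004 -0.03" --yaw '[0,0,0,0,0,0]' --claw '[0.8,0.8,0.8,0.8,0.8,0.8]'

```text
time_s: 5.28
tcp_pos: [0.5493, 0.0405, 0.2258]
eef_rot: [-179.9, -0.0, -18.1]
contact_force: [2.6, 3.1, -1.6]
gripper_width: 0.0118
gripper_force: 15.0
```

```bash
python3 st.py
```

```text
5.2833 [ 1.519 -1.009  0.042] [ 2.59  3.11 -1.59] [0.5493 0.0405 0.2258] [-1.7994e+02 -2.0000e-02 -1.8060e+01] 0.011770584735287274 14.999518096446991
```

```bash
python3 - <<'E'
from h import *
im,d=snap('side','s2')
a=cv2.imread('pics/side0.png')[110:240,265:365];b=im[110:240,265:365]
cv2.imwrite('pics/s2c.png',cv2.resize(np.hstack([a,b]),None,fx=4,fy=4,interpolation=cv2.INTER_CUBIC))
E
```

```text
(no output)
```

View pics/s2c.png

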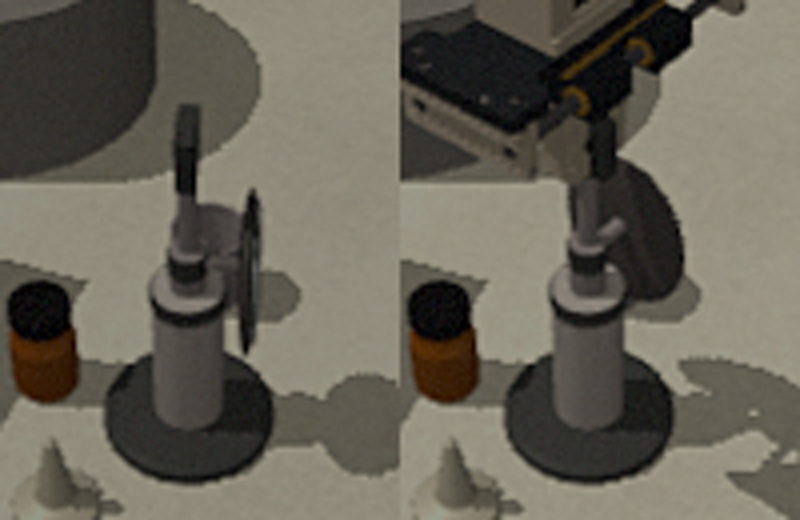

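The side view shows the mirror turned. Its dark neck ring moved from row 268 to about 260 in the crop, roughly 2 camera pixels, which matches the 6 mm rise. I'll keep raising it to just below the earliest possible pocket.

Emit:
step_arm --pt "0 0 -0.01" --pt "0 0 -0.02" --pt "0 0 -0.03" --pt "0 0 -0.04" --pt "0 0 -0.05" --pt "0 0 -0.06" --pt "0 0 -0.07" --pt "0 0 -0.08" --pt "0 0 -0.09" --pt "0 0 -0.1" --pt "0 0 -0.11" --pt "0 0 -0.11" --pt "0 0 -0.11" --yaw '[0,0,0,0,0,0,0,0,0,0,0,0,0]' --claw '[0.8,0.8,0.8,0.8,0.8,0.8,0.8,0.8,0.8,0.8,0.8,0.8,0.8]'

```text
time_s: 6.42
tcp_pos: [0.5493, 0.0405, 0.2478]
eef_rot: [-179.9, -0.0, -18.1]
contact_force: [3.0, 4.8, -2.3]
gripper_width: 0.0119
gripper_force: 15.0
```

```bash
python3 st.py
```

```text
6.4167 [ 1.425 -1.075 -0.015] [ 3.    4.81 -2.33] [0.5493 0.0405 0.2478] [-1.7994e+02 -2.0000e-02 -1.8050e+01] 0.011859059859971138 14.999527037143707
```

Emit:
step_arm --pt "0.0025 -0.0087 0" --pt "0.0025 -0.0087 0" --pt "0.0025 -0.0087 0" --pt "0.0025 -0.0087 0" --pt "0.0025 -0.0087 0" --pt "0.0025 -0.0087 0" --pt "0.0025 -0.0087 0" --yaw '[0.0,0.015,0.03,0.039,0.039,0.039,0.039]' --claw '[0.8,0.8,0.8,0.8,0.8,0.8,0.8]'

```text
time_s: 7.0
tcp_pos: [0.5492, 0.0404, 0.2473]
eef_rot: [179.9, 0.0, -32.0]
contact_force: [-1.0, -5.4, -1.0]
gripper_width: 0.0122
gripper_force: 15.0
```

```bash
python3 st.py
```

```text
7.0 [-1.923  0.317  0.125] [-1.01 -5.45 -1.01] [0.5492 0.0404 0.2473] [ 1.7985e+02  5.0000e-02 -3.1960e+01] 0.012197006329030476 15.005201250314713
```

Emit:
step_arm --pt "0.0016 0.0025 0" --pt "0.0016 0.0025 -0.0075" --pt "0.0016 0.0025 -0.0175" --pt "0.0016 0.0025 -0.0175" --pt "0.0016 0.0025 -0.0175" --pt "0.0016 0.0025 -0.0175" --pt "0.0016 0.0025 -0.0175" --pt "0.0016 0.0025 -0.0175" --pt "0.0016 0.0025 -0.0175" --yaw '[-0.02,-0.02,-0.02,-0.02,-0.01,0,0,0,0]' --claw '[0.8,0.8,0.8,0.8,0.8,0.8,0.8,0.8,0.8]'

```text
time_s: 7.75
tcp_pos: [0.5492, 0.0404, 0.251]
eef_rot: [179.9, 0.1, -32.2]
contact_force: [-3.8, -3.5, -1.7]
gripper_width: 0.0122
gripper_force: 15.0
```

```bash
python3 st.py
```

```text
7.75 [-1.52   1.087  0.119] [-3.85 -3.46 -1.68] [0.5492 0.0404 0.251 ] [ 1.799e+02  5.000e-02 -3.219e+01] 0.012190363146809578 15.002404600381851
```

Emit:
step_arm --pt "0 0 0" --pt "0 0 -0.0075" --pt "0 0 -0.0075" --pt "0 0 -0.0075" --pt "0 0 -0.0075" --pt "0 0 -0.0075" --pt "0 0 -0.0075" --pt "0 0 -0.0075" --yaw '[-0.02,-0.02,-0.02,-0.01,0,0,0,0]' --claw '[0.8,0.8,0.8,0.8,0.8,0.8,0.8,0.8]'

```text
time_s: 8.42
tcp_pos: [0.5493, 0.0404, 0.2525]
eef_rot: [179.9, 0.1, -32.4]
contact_force: [-3.5, -4.1, -2.3]
gripper_width: 0.0118
gripper_force: 15.0
```

```bash
python3 st.py
```

```text
8.4167 [-1.667  1.266  0.143] [-3.54 -4.06 -2.27] [0.5493 0.0404 0.2525] [ 1.799e+02  5.000e-02 -3.238e+01] 0.011803259873923142 15.002681761980057
```

Emit:
step_arm --pt "0 0 0" --pt "0 0 -0.0075" --pt "0 0 -0.0075" --pt "0 0 -0.0075" --pt "0 0 -0.0075" --pt "0 0 -0.0075" --pt "0 0 -0.0075" --pt "0 0 -0.0075" --yaw '[-0.02,-0.02,-0.02,-0.01,-0.001,-0.001,-0.001,-0.001]' --claw '[0.8,0.8,0.8,0.8,0.8,0.8,0.8,0.8]'

```text
time_s: 9.08
tcp_pos: [0.5493, 0.0404, 0.254]
eef_rot: [179.9, 0.1, -32.1]
contact_force: [-4.3, -5.0, -2.5]
gripper_width: 0.0118
gripper_force: 15.0
```

```bash
python3 st.py
```

```text
9.0833 [-1.761  1.409  0.134] [-4.27 -5.04 -2.47] [0.5493 0.0404 0.254 ] [ 1.7991e+02  6.0000e-02 -3.2120e+01] 0.011813405793871556 15.00218152999878
```

Emit:
step_arm --pt "-0.001 0.004 0" --pt "-0.001 0.004 -0.0075" --pt "-0.001 0.004 -0.0075" --pt "-0.001 0.004 -0.0075" --pt "-0.001 0.004 -0.0075" --pt "-0.001 0.004 -0.0075" --pt "-0.001 0.004 -0.0075" --pt "-0.001 0.004 -0.0075" --yaw '[-0.02,-0.02,-0.02,-0.01,0,0,0,0]' --claw '[0.8,0.8,0.8,0.8,0.8,0.8,0.8,0.8]'

```text
time_s: 9.75
tcp_pos: [0.5493, 0.0404, 0.2557]
eef_rot: [180.0, 0.0, -31.7]
contact_force: [-4.0, -2.4, -0.9]
gripper_width: 0.012
gripper_force: 15.0
```

```bash
python3 st.py
```

```text
9.75 [-0.88   1.526  0.085] [-4.01 -2.44 -0.86] [0.5493 0.0404 0.2557] [ 1.7999e+02  1.0000e-02 -3.1730e+01] 0.011987989363744235 15.001642405986786
```

Emit:
step_arm --pt "0 0 0" --pt "0 0 0" --pt "0 0 0" --pt "0 0 0" --yaw '[0.004,0.004,0.004,0.004]' --claw '[0.8,0.8,0.8,0.8]'

```text
time_s: 10.08
tcp_pos: [0.5492, 0.0403, 0.2557]
eef_rot: [180.0, 0.0, -33.1]
contact_force: [-4.7, -2.1, -0.3]
gripper_width: 0.0119
gripper_force: 15.0
```

```bash
python3 st.py
```

```text
10.0833 [-0.906  1.571  0.166] [-4.68 -2.05 -0.35] [0.5492 0.0403 0.2557] [ 1.7998e+02  1.0000e-02 -3.3140e+01] 0.011858478114173608 15.004274100065231
```

Emit:
step_arm --pt "0 0 0" --pt "0 0 -0.0075" --pt "0 0 -0.0075" --pt "0 0 -0.0075" --pt "0 0 -0.0075" --pt "0 0 -0.0075" --pt "0 0 -0.0075" --pt "0 0 -0.0075" --yaw '[-0.022,-0.022,-0.022,-0.01,-0.002,-0.002,-0.002,-0.002]' --claw '[0.8,0.8,0.8,0.8,0.8,0.8,0.8,0.8]'

```text
time_s: 10.75
tcp_pos: [0.5493, 0.0403, 0.257]
eef_rot: [180.0, 0.0, -32.4]
contact_force: [-4.3, -2.2, -2.6]
gripper_width: 0.0119
gripper_force: 15.0
```

```bash
python3 st.py
```

```text
10.75 [-0.807  1.668  0.136] [-4.3  -2.2  -2.63] [0.5493 0.0403 0.257 ] [ 1.7998e+02  2.0000e-02 -3.2390e+01] 0.011875292341231556 15.002365708351135
```

Emit:
step_arm --pt "0 0 0" --pt "0 0 -0.0075" --pt "0 0 -0.0075" --pt "0 0 -0.0075" --pt "0 0 -0.0075" --pt "0 0 -0.0075" --pt "0 0 -0.0075" --pt "0 0 -0.0075" --yaw '[-0.02,-0.02,-0.02,-0.01,0,0,0,0]' --claw '[0.8,0.8,0.8,0.8,0.8,0.8,0.8,0.8]'

```text
time_s: 11.42
tcp_pos: [0.5493, 0.0403, 0.2586]
eef_rot: [180.0, 0.0, -32.6]
contact_force: [-3.3, -0.4, -3.4]
gripper_width: 0.012
gripper_force: 15.0
```

```bash
python3 st.py
```

```text
11.4167 [-0.691  1.668  0.138] [-3.31 -0.4  -3.38] [0.5493 0.0403 0.2586] [ 1.7998e+02  2.0000e-02 -3.2560e+01] 0.011950740432090292 15.002868175506592
```

Emit:
step_arm --pt "0 0 0" --pt "0 0 -0.0075" --pt "0 0 -0.0075" --pt "0 0 -0.0075" --pt "0 0 -0.0075" --pt "0 0 -0.0075" --pt "0 0 -0.0075" --pt "0 0 -0.0075" --yaw '[-0.02,-0.02,-0.02,-0.01,0,0,0,0]' --claw '[0.8,0.8,0.8,0.8,0.8,0.8,0.8,0.8]'

```text
time_s: 12.08
tcp_pos: [0.5493, 0.0403, 0.2601]
eef_rot: [180.0, 0.0, -32.7]
contact_force: [-5.7, -2.0, -3.1]
gripper_width: 0.0119
gripper_force: 15.0
```

```bash
python3 st.py
```

```text
12.0833 [-0.536  1.743  0.152] [-5.72 -2.02 -3.09] [0.5493 0.0403 0.2601] [ 1.7998e+02  1.0000e-02 -3.2700e+01] 0.01193575008716832 15.002952218055725
```

Emit:
step_arm --pt "-0.0025 0.0015 0" --pt "-0.0025 0.0015 -0.0075" --pt "-0.0025 0.0015 -0.0075" --pt "-0.0025 0.0015 -0.0075" --pt "-0.0025 0.0015 -0.0075" --pt "-0.0025 0.0015 -0.0075" --pt "-0.0025 0.0015 -0.0075" --pt "-0.0025 0.0015 -0.0075" --yaw '[-0.021,-0.021,-0.021,-0.01,-0.001,-0.001,-0.001,-0.001]' --claw '[0.8,0.8,0.8,0.8,0.8,0.8,0.8,0.8]'

```text
time_s: 12.75
tcp_pos: [0.5492, 0.0403, 0.2619]
eef_rot: [-180.0, -0.0, -32.1]
contact_force: [-1.6, -2.2, -2.4]
gripper_width: 0.0118
gripper_force: 15.0
```

```bash
python3 st.py
```

```text
12.75 [-0.858  0.621  0.076] [-1.62 -2.17 -2.39] [0.5492 0.0403 0.2619] [-1.7998e+02 -4.0000e-02 -3.2070e+01] 0.011769444447529262 15.00158205628395
```

Mz is weaker here at 0.076, so I'll press a little more before deciding.

Emit:
step_arm --pt "0 0 0" --pt "0 0 0" --pt "0 0 0" --pt "0 0 0" --yaw '[0.004,0.004,0.004,0.004]' --claw '[0.8,0.8,0.8,0.8]'

```text
time_s: 13.08
tcp_pos: [0.5492, 0.0403, 0.2619]
eef_rot: [-180.0, -0.0, -33.5]
contact_force: [-1.8, -2.4, -1.1]
gripper_width: 0.0118
gripper_force: 15.0
```

```bash
python3 st.py
```

```text
13.0833 [-0.99   0.522  0.159] [-1.84 -2.35 -1.14] [0.5492 0.0403 0.2619] [-1.7998e+02 -4.0000e-02 -3.3450e+01] 0.011763777751977712 15.00435009598732
```

Emit:
step_arm --pt "0 0 0" --pt "0 0 -0.007" --pt "0 0 -0.007" --pt "0 0 -0.007" --pt "0 0 -0.007" --pt "0 0 -0.007" --pt "0 0 -0.007" --pt "0 0 -0.007" --yaw '[-0.021,-0.021,-0.021,-0.01,0,0,0,0]' --claw '[0.8,0.8,0.8,0.8,0.8,0.8,0.8,0.8]'

```text
time_s: 13.75
tcp_pos: [0.5491, 0.0403, 0.2631]
eef_rot: [-180.0, -0.0, -33.5]
contact_force: [-1.0, -3.0, -3.1]
gripper_width: 0.0119
gripper_force: 15.0
```

```bash
python3 st.py
```

```text
13.75 [-1.15  -0.158  0.111] [-1.01 -2.95 -3.06] [0.5491 0.0403 0.2631] [-1.7999e+02 -2.0000e-02 -3.3450e+01] 0.011865115929447204 15.003402829170227
```

Emit:
step_arm --pt "0 0 0" --pt "0 0 -0.007" --pt "0 0 -0.007" --pt "0 0 -0.007" --pt "0 0 -0.007" --pt "0 0 -0.007" --pt "0 0 -0.007" --pt "0 0 -0.007" --yaw '[-0.021,-0.021,-0.021,-0.01,0.001,0.001,0.001,0.001]' --claw '[0.8,0.8,0.8,0.8,0.8,0.8,0.8,0.8]'

```text
time_s: 14.42
tcp_pos: [0.5491, 0.0403, 0.2645]
eef_rot: [-180.0, -0.0, -33.8]
contact_force: [2.5, -2.7, -2.6]
gripper_width: 0.0121
gripper_force: 15.0
```

```bash
python3 st.py
```

```text
14.4167 [-1.247 -0.629  0.156] [ 2.54 -2.74 -2.57] [0.5491 0.0403 0.2645] [-1.7999e+02 -2.0000e-02 -3.3800e+01] 0.01206402428607245 15.003753304481506
```

Emit:
step_arm --pt "0 0 0" --pt "0 0 -0.0075" --pt "0 0 -0.0075" --pt "0 0 -0.0075" --pt "0 0 -0.0075" --pt "0 0 -0.0075" --pt "0 0 -0.0075" --pt "0 0 -0.0075" --yaw '[-0.021,-0.021,-0.021,-0.01,0,0,0,0]' --claw '[0.8,0.8,0.8,0.8,0.8,0.8,0.8,0.8]'

```text
time_s: 15.08
tcp_pos: [0.549, 0.0403, 0.2661]
eef_rot: [-180.0, -0.0, -33.8]
contact_force: [2.3, -3.6, -1.8]
gripper_width: 0.012
gripper_force: 15.0
```

```bash
python3 st.py
```

```text
15.0833 [-1.212 -0.922  0.061] [ 2.28 -3.62 -1.84] [0.549  0.0403 0.2661] [-1.7999e+02 -2.0000e-02 -3.3810e+01] 0.012047322471572364 15.002330392599106
```

The moment has dropped to 0.061, so this may be the pocket. I'll press a little further.

Emit:
step_arm --pt "0 0 0" --pt "0 0 0" --pt "0 0 0" --pt "0 0 0" --yaw '[0.006,0.006,0.006,0.006]' --claw '[0.8,0.8,0.8,0.8]'

```text
time_s: 15.42
tcp_pos: [0.549, 0.0403, 0.266]
eef_rot: [-180.0, -0.0, -35.9]
contact_force: [1.7, -4.8, -0.8]
gripper_width: 0.0118
gripper_force: 15.0
```

```bash
python3 st.py
```

```text
15.4167 [-1.425 -0.904  0.199] [ 1.74 -4.79 -0.75] [0.549  0.0403 0.266 ] [-1.800e+02 -2.000e-02 -3.594e+01] 0.011835787976617934 15.007848143577576
```

Still the wall. Carrying on.

Emit:
step_arm --pt "0 0 0" --pt "0 0 -0.0075" --pt "0 0 -0.0075" --pt "0 0 -0.0075" --pt "0 0 -0.0075" --pt "0 0 -0.0075" --pt "0 0 -0.0075" --pt "0 0 -0.0075" --yaw '[-0.025,-0.025,-0.025,-0.015,-0.003,-0.003,-0.003,-0.003]' --claw '[0.8,0.8,0.8,0.8,0.8,0.8,0.8,0.8]'

```text
time_s: 16.08
tcp_pos: [0.5491, 0.0403, 0.2679]
eef_rot: [-180.0, -0.0, -34.8]
contact_force: [0.4, -4.1, 2.3]
gripper_width: 0.0119
gripper_force: 15.0
```

```bash
python3 st.py
```

```text
16.0833 [-1.393 -0.516  0.037] [ 0.36 -4.11  2.26] [0.5491 0.0403 0.2679] [-1.7998e+02 -4.0000e-02 -3.4810e+01] 0.011898888534213496 14.999600350856781
```

Fz has flipped to an upward push and the moment is low, so the pin seems to be riding on the pocket's floor edge. I'll lift 1 mm and press on gently.

Emit:
step_arm --pt "0 0 -0.005" --pt "0 0 -0.006" --pt "0 0 -0.006" --pt "0 0 -0.006" --pt "0 0 -0.006" --pt "0 0 -0.006" --pt "0 0 -0.006" --yaw '[-0.003,0,0.004,0.008,0.008,0.008,0.008]' --claw '[0.8,0.8,0.8,0.8,0.8,0.8,0.8]'

```text
time_s: 16.67
tcp_pos: [0.549, 0.0402, 0.2685]
eef_rot: [180.0, -0.0, -37.7]
contact_force: [3.6, -3.9, -1.3]
gripper_width: 0.0119
gripper_force: 15.0
```

```bash
python3 st.py
```

```text
16.6667 [-1.618 -1.151  0.071] [ 3.58 -3.89 -1.32] [0.549  0.0402 0.2685] [ 1.7999e+02 -1.0000e-02 -3.7690e+01] 0.011867311322137737 15.001156032085419
```

At −37.7° the moment is only 0.07, so the mirror is turning into the pocket. I'll keep turning in stages.

Emit:
step_arm --pt "0 0 0" --pt "0 0 0" --pt "0 0 0" --pt "0 0 0" --pt "0 0 0" --yaw '[0.006,0.012,0.018,0.018,0.018]' --claw '[0.8,0.8,0.8,0.8,0.8]'

```text
time_s: 17.08
tcp_pos: [0.5489, 0.04, 0.2695]
eef_rot: [-180.0, -0.0, -44.2]
contact_force: [-0.6, -4.5, 5.8]
gripper_width: 0.0116
gripper_force: 15.0
```

```bash
python3 st.py
```

```text
17.0833 [-1.629  0.109 -0.017] [-0.57 -4.51  5.81] [0.5489 0.04   0.2695] [-1.7999e+02 -4.0000e-02 -4.4180e+01] 0.011560905761108485 15.000832378864288
```

Emit:
step_arm --pt "0 0 -0.004" --pt "0 0 -0.006" --pt "0 0 -0.006" --pt "0 0 -0.006" --pt "0 0 -0.006" --yaw '[0,0,0,0,0]' --claw '[0.8,0.8,0.8,0.8,0.8]'

```text
time_s: 17.5
tcp_pos: [0.5489, 0.0401, 0.2698]
eef_rot: [180.0, -0.0, -44.2]
contact_force: [4.0, -5.7, 0.2]
gripper_width: 0.012
gripper_force: 15.0
```

```bash
python3 st.py
```

```text
17.5 [-1.895 -0.854  0.012] [ 3.99 -5.75  0.15] [0.5489 0.0401 0.2698] [ 1.7998e+02 -1.0000e-02 -4.4190e+01] 0.012036991980490791 15.000170767307281
```

Emit:
step_arm --pt "0.006 0 -0.002" --pt "0.006 0 -0.003" --pt "0.006 0 -0.003" --pt "0.006 0 -0.003" --pt "0.006 0 -0.003" --pt "0.006 0 -0.003" --yaw '[0,0.01,0.02,0.028,0.028,0.028]' --claw '[0.8,0.8,0.8,0.8,0.8,0.8]'

```text
time_s: 18.0
tcp_pos: [0.5488, 0.0398, 0.2698]
eef_rot: [179.9, 0.1, -54.2]
contact_force: [-4.6, -0.7, 0.2]
gripper_width: 0.0121
gripper_force: 15.0
```

```bash
python3 st.py
```

```text
18.0 [-0.264  1.135  0.046] [-4.63 -0.66  0.2 ] [0.5488 0.0398 0.2698] [ 1.7992e+02  9.0000e-02 -5.4230e+01] 0.012066392405712514 14.99940812587738
```

Emit:
step_arm --pt "-0.002 0.002 -0.001" --pt "-0.002 0.002 -0.002" --pt "-0.002 0.002 -0.002" --pt "-0.002 0.002 -0.002" --pt "-0.002 0.002 -0.002" --pt "-0.002 0.002 -0.002" --pt "-0.002 0.002 -0.002" --yaw '[0.01,0.02,0.03,0.04,0.05,0.05,0.05]' --claw '[0.8,0.8,0.8,0.8,0.8,0.8,0.8]'

```text
time_s: 18.58
tcp_pos: [0.5483, 0.0396, 0.2699]
eef_rot: [179.9, 0.0, -72.2]
contact_force: [-3.0, -2.3, -4.3]
gripper_width: 0.0118
gripper_force: 15.0
```

```bash
python3 st.py
```

```text
18.5833 [-0.737  1.06   0.013] [-3.   -2.26 -4.3 ] [0.5483 0.0396 0.2699] [ 1.7987e+02  3.0000e-02 -7.2190e+01] 0.011773863038055074 14.998898059129715
```

Emit:
step_arm --pt "0 0 0" --pt "0 0 0" --pt "0 0 0" --pt "0 0 0" --pt "0 0 0" --yaw '[0.006,0.012,0.016,0.016,0.016]' --claw '[0.8,0.8,0.8,0.8,0.8]'

```text
time_s: 19.0
tcp_pos: [0.5482, 0.0395, 0.27]
eef_rot: [179.9, 0.0, -78.0]
contact_force: [-4.6, -2.2, -3.6]
gripper_width: 0.0122
gripper_force: 15.0
```

```bash
python3 st.py
```

```text
19.0 [-0.688  1.682  0.188] [-4.64 -2.22 -3.61] [0.5482 0.0395 0.27  ] [ 1.7986e+02  1.0000e-02 -7.7960e+01] 0.01223935677961424 15.000467151403427
```

The firm stop is reached (Mz 0.19). I'll ease the twist, settle onto the floor and release.

Emit:
step_arm --pt "0 0 0.001" --pt "0 0 0.003" --pt "0 0 0.004" --pt "0 0 0.004" --pt "0 0 0.004" --yaw '[-0.004,-0.008,-0.009,-0.009,-0.009]' --claw '[0.8,0.8,0.8,0.8,0.8]'

```text
time_s: 19.42
tcp_pos: [0.5483, 0.0395, 0.2698]
eef_rot: [179.9, 0.0, -74.7]
contact_force: [-6.5, -2.5, -0.5]
gripper_width: 0.0121
gripper_force: 15.0
```

```bash
python3 st.py
```

```text
19.4167 [-0.566  2.122 -0.01 ] [-6.48 -2.51 -0.47] [0.5483 0.0395 0.2698] [ 1.7991e+02  2.0000e-02 -7.4720e+01] 0.012137554615603362 14.999518096446991
```

Emit:
step_arm --pt "0 0.005 0" --pt "0 0.008 0" --pt "0 0.008 0" --pt "0 0.008 0" --pt "0 0.008 0" --pt "0 0.008 0" --pt "0 0.008 0" --pt "0 0.008 0" --pt "0 0.008 0" --pt "0 0.008 0" --yaw '[0,0,0,0,0,0,0,0,0,0]' --claw '[0.8,0.8,0.8,0.4,0.2,0.0,0.0,0.0,0.0,0.0]'

```text
time_s: 20.25
tcp_pos: [0.5477, 0.0392, 0.27]
eef_rot: [-180.0, -0.0, -74.9]
contact_force: [-0.6, -0.0, -0.4]
gripper_width: 0.0433
gripper_force: 0.0
```

Emit:
step_arm --pt "0 0 -0.05" --pt "0 0 -0.15" --pt "0 0 -0.3" --pt "0 0 -0.5" --pt "0 0 -0.6" --pt "0 0 -0.6" --pt "0 0 -0.6" --yaw '[0,0,0,0,0,0,0]' --claw '[0,0,0,0,0,0,0]'

```text
time_s: 20.83
tcp_pos: [0.5481, 0.0393, 0.3921]
eef_rot: [-179.8, 0.0, -74.9]
contact_force: [-0.4, -0.1, -0.5]
gripper_width: 0.0439
gripper_force: 0.0
```

```bash
python3 - <<'E'
from h import *
from scipy.spatial.transform import Rotation as Ro
im,d0=snap('side','s3')
cv2.imwrite('pics/s3c.png',cv2.resize(np.hstack([cv2.imread('pics/side0.png')[100:240,260:370],im[100:240,260:370]]),None,fx=3.5,fy=3.5,interpolation=cv2.INTER_CUBIC))
s=status.get_state(); print(s['time_s'],s['contact_force'],s['tcp_pos'])
im,d=snap('wrist','w3'); c=cams.calibration('wrist')
v,u=np.mgrid[0:400,0:640]; ok=d>0
p=cv2.undistortPoints(np.c_[u[ok],v[ok]].astype(float)[:,None],c['mtx'],c['D'])[:,0]
P=np.c_[p,np.ones(len(p))]*d[ok][:,None]
T=c['T_tool_cam']; Q=P@T[:3,:3].T+T[:3,3]
W=Q@Ro.from_euler('xyz',s['eef_rot'],degrees=True).as_matrix().T+s['tcp_pos']
m=(np.hypot(W[:,0]-.548,W[:,1]-.04)<.03)&(W[:,2]>.195)&(W[:,2]<.32)
B=W[m]; zt=np.percentile(B[:,2],98); t=B[:,2]>zt-.004
print(m.sum(),t.sum(),zt); r=cv2.minAreaRect((B[t][:,:2]*1000).astype(np.float32)); print(r)
E
```

```text
20.8833 [-1.11693246  0.05396583 -0.45886821] [0.54751777 0.03928644 0.39049773]
722 448 0.2914078498463574
((547.2427368164062, 40.07234191894531), (11.421494483947754, 33.6418342590332), 14.834746360778809)
```

View pics/s3c.png

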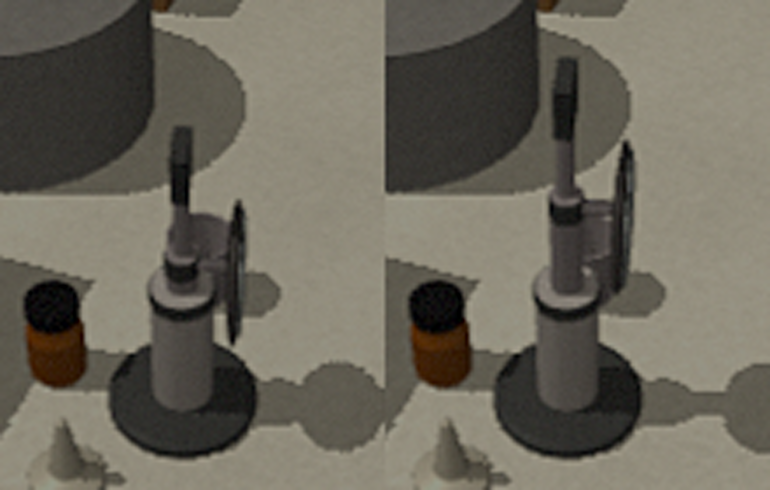

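The side view shows the mirror standing about 50 mm higher and released, with its twist back at the locked end (14.8° now, 16.2° at the start). The neighbouring items have not moved, so I'm handing it in.

```bash
python3 -c "
from plant import job; print(job.close_job())"
```

```text
the job is handed in; nothing more can be done
None
```

The mirror is locked in its upper catch, about 50 mm up and turned back clockwise to its stop; it is released, and the job was handed in at about 21 s of the 67 s allowed.

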